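# Clamp the specimen holder in the inspection fixture

### The arm

A 7-joint arm with a two-finger parallel gripper is mounted at the origin on the work surface. World frame = base frame: x ahead of the robot, y to its left, z up, the work surface at z = 0. Lengths are in mm, angles in rad, forces in N, time in s.
With the tool pointing down it reaches from about 400 to 875 mm from the base axis. Payload 4.4 kg.
Tool frame: the origin (TCP) lies at the very end of the fingers, on their centre line; the grasp point (between the pads) lies 19 mm behind it; z points along the fingers, y is the line along which they close (so a half turn about z gives the same grasp; the last joint's range is limited). The gripper opens to 85 mm and grips with 20 to 120 N. Pads are 22 mm wide; open, the fingers measure 114 mm over their backs; the gripper's body (76 mm by 85 mm) begins 54 mm behind the grasp point. The pads swing forward as they close: fully open they stand 13 mm farther back than shut.
Start: joints at [-1.391, 0.628, 0.038, 1.517, -0.027, 0.996, -0.02], TCP at [158.141, 630.483, 231.313] pointing down, gripper open.
Joint ranges: [-3.06, 3.06], [-0.37, 2.12], [-1.25, 1.32], [0.18, 2.47], [-1.1, 4.24], [0.23, 1.98], [-2.94, 2.94]. Speed limits (rad/s): [2.57, 2.57, 3.14, 3.14, 3.14, 3.14, 3.14].

### API

Orientations are given as [roll, pitch, yaw] about the fixed x, y, z axes, in that order (R = Rz(yaw) Ry(pitch) Rx(roll)).
In Python, from cell import ctrl gives the robot as it stands.
- The arm moves only by the tool jog_arm, never from a script. Its argument "plan" is a list of rows, each an object of numbers: "tx", "ty", "tz": the shift along the tool's x, y, z as a fraction of full scale; "wx", "wy", "wz": the turn, a rotation vector about the tool's x, y, z as a fraction of full scale; "claw": the closure, from 0 (fully open) to 1 (shut). In form: [{"tx": .., "ty": .., "tz": .., "wx": .., "wy": .., "wz": .., "claw": ..}, ...]. A call has 1 to 12 rows; each row is the pose to reach, as a shift and turn from the pose commanded when the call began, along the tool's axes at that moment; what a row does not reach only later rows make up. Full scale, the value 1, is 300 mm for a shift and 90 degrees for a turn. A row lasts 1/10 s, in which the tool goes at most 50 mm and 8.59 degrees, less where a joint would pass 70% of its speed; a pose out of reach is approached as far as the arm can. A call with a number of a shift or a turn outside -1 to 1 is refused whole. A call with a gripper value outside its range is refused whole. The fingers move at their own pace and stop on an object; the grip force is fixed at half the most. Time passes only in rows, so rows that repeat a pose let the fingers close. It gives the time, the measured TCP pose, the force, the opening and the grip force at its end, in the units of the state.
- ctrl.read_state(): the state, without advancing time (a new reading comes with each control period).
- ctrl.get_image(name): name is "side" or "top" or "wrist"; returns a dict with "img" (384x512x3 uint8, red, green, blue), "depth" (384x512 float32, mm along the optical axis (not along the pixel's ray), 0 where there is no reading), "fx", "fy", "cx", "cy" (pixels), "position" and "orientation" of the camera in the world; the wrist camera has in their place "hand_eye" (4x4, takes a point from camera to tool coordinates, whose origin is the TCP and whose axes are the flange's). Camera axes: x right, y down, z forward; pixel columns grow to the right and rows downward; lengths in mm; the calibration is good to about 2 mm. A picture is of the moment at which its call begins: read the wrist's pose just before it.
- ctrl.finish_job(): hands the job in; it is judged then, once.
Trained networks look in a picture, given as the dict that the camera call returned (one of the last four; its "shot" number tells which), for a name from the list of things; names that differ only in an ending like _2 or _b are one class to them, and where a whole thing is asked for, a point or a joint stands for the part that bears it (a point fixed in the world has none). Each returns a list of dicts, best first, with "score" (0 to 1); they miss things now and then, are a little off and sometimes report something else, mostly with a low value. They report only what shows in the picture. A call takes as long as a camera call. They do not tell look-alikes from the thing itself.
- ctrl.trace(picture, thing): "pixels" (384x512 bool, what is visible of it) and "extent" ([centre column, centre row, width, height] in pixels, round what is visible of it).
The state is a dict: "clock": time; "qpos": joint angles; "qd": joint speeds; "tau": joint torques, N m; "eef_pos": TCP position; "tool_rot": TCP orientation; "force": force on the tool from outside, world axes, zero at the start; "torque": the same for the moment, N m; "width": finger opening in mm; "gripper_force": force on a finger pad.
Only numpy, scipy, OpenCV 4.12 (cv2) and the standard library are available. Lean on these libraries where they do the work, as an engineer would, in place of code of your own. Each camera call takes 0.05 s, during which the arm holds its last target. There are 200 camera calls.

### The job

Push the blue specimen holder along its guides, without lifting it, until it is fully home against the brass stop of the black inspection fixture. Then push the red clamp handle over, past its dead point, until it snaps down into lock and the rubber pad holds the holder. Leave everything else on the bench where it is.

Things in the scene. Friction and masses are not known exactly. Their poses are not given: they have to be found in the camera images.
- fixture: black plate fixed to the bench, 360 x 150 x 18 mm (x -190 to +170, y -75 to +75 mm, top face at z = 18 mm in its frame; the origin lies on the bench, z up). +x is the way the holder slides home and the handle is pushed over. Two aluminium guide rails along x (x -160 to +5 mm, tops at z = 23 mm) leave a channel 43 mm wide centred on y = 0.
- holder: loose blue specimen holder in the channel, plate 90 x 40 x 18 mm (x, y, z), 0.15 to 0.31 kg; origin at the centre of its underside, x axis along the fixture's. A steel knob, diameter 12 mm, stands at its x = -30 mm, up to 38 mm high. It starts 25 to 55 mm short of home; home (front face on the stop) is origin at x = -50, y = 0, z = 18 mm in the fixture's frame. It slides with 1 to 2 N.
- clamp_handle (a joint): hinge of the handle, rad, about the fixture's +y. The handle's angle past upright towards fixture +x is value - 0.10. Open at 0 (starts at 0 to 0.2), locked at 1.6 on its stop, nearly level. A spring resists, up to about 0.8 N m (9 N at 90 mm from the pivot) near 0.85. Dead point 1.25: let go short of it (below 1.15) it springs back; past it (above 1.35) it snaps to 1.6 by itself.
- handle_pivot (a point): the handle's hinge axis, at x = 45, y = 0, z = 60 mm in the fixture's frame, between the clamp's steel cheeks (x 5 to 80, y -19 to +19 mm, tops at z = 70 mm). The clamp arm comes down as the handle goes over.
- stop (a point): middle of the contact face of the brass stop across the channel's end: x = -5, y = 0, z = 25 mm in the fixture's frame. The stop's top is at z = 32 mm. The open clamp's arm and pad rise over it towards -x, to about x = -40 mm, between z = 60 and 105 mm.
- holder_rear (a point): middle of the holder's rear end face, the face to push: 45 mm behind its origin (its -x), 9 mm above its underside; the face is 40 mm wide, 18 mm high
- handle_tip (a point): centre of the free end of the handle, on its axis 120 mm from the pivot. The red grip is round, diameter 18 mm, from 55 to 120 mm from the pivot; nearer it is a 12 mm rod.
- clamp_pad: sprung rubber pad of diameter 16 mm under the clamp arm; origin at the centre of its underside. In lock it presses on top of the holder at home with about 5 N, at x = -30 mm in the fixture's frame.
- spare_holder: bystander: grey spare holder, same shape as the blue one, loose on the bench beyond the fixture
- ring_gauge: bystander: brass ring, outer diameter 28 mm, 12 mm high, loose on the fixture plate beside the channel (+y side)
- bottle: bystander: clear bottle with red cap, diameter 52 mm, 130 mm high
- jar: bystander: amber jar with white cap, diameter 60 mm, 70 mm high
- pen_pot: bystander: dark metal pen pot, diameter 72 mm, 95 mm high
- driver: bystander: yellow-handled screwdriver 160 mm long, lying on the bench beyond the fixture
There are look-alikes about, which are no part of the job. Leave any turquoise look-alike of the holder alone.

How it is judged (in metres and radians):
On the way, in this order (a step that is already met when the one before it is completed fails the run):
1. the holder is fully home against the stop, with the clamp still open (x of holder in the frame of fixture between -0.0525 and -0.046 m and y of holder in the frame of fixture between -0.004 and 0.004 m and value of joint clamp_handle below 0.6 rad), for 0.2 s.
2. the handle has snapped over into lock (value of joint clamp_handle above 1.5 rad), for 0.2 s.
At the end, for the whole second after the job is handed in: The holder lies flat and at rest within 2.5 mm of the stop between its guides, the handle is locked (joint above 1.5 rad) and at rest, and the pad presses on the holder with more than 2 N (x of holder in the frame of fixture between -0.0525 and -0.046 m and y of holder in the frame of fixture between -0.004 and 0.004 m and value of joint clamp_handle above 1.5 rad and velocity of joint clamp_handle below 0.1 rad/s and contact force between clamp_pad and holder above 2 N and angle between holder's own z axis and vertical below 0.05 rad and linear speed of holder below 0.02 m/s); the robot touches nothing.
It fails at once if the holder is lifted (8 mm or more) or tipped (z of holder in the frame of fixture above 0.026 m or angle between holder's own z axis and vertical above 0.2 rad).
It fails at once if a bystander is disturbed: shifted by more than 20 mm (distance of any of spare_holder, ring_gauge, bottle, jar, pen_pot, driver from where it was at the start of the episode above 0.02 m).
It also fails if it takes over 43 s, if anything falls off the work surface, if the arm or the gripper's body presses on something with over 40 N, if the wrist force passes 120 N, or if a joint passes its speed limit or range.

## Working session

There is one attempt and no reset: what is moved stays moved. The work goes in short steps, Python scripts to look and compute and a tool call to move; the robot and the scene stay as the last step left them, time stands still between calls to the robot, and variables do not carry over. Pictures are saved under pics/ and viewed, at most 10 in all, crops included, and the job is handed in when it is done.

Besides the shell and the picture viewer there is one more tool, called after "Emit:" by a JSON object that holds its "name" and its "arguments", one argument or row to a line. jog_arm: Moves the arm, as the interface text tells. Shift numbers are shares of 300 mm and turn numbers shares of 90 degrees, none past 1 either way. Its arguments: {"type":"object","properties":{"plan":{"type":"array"}},"required":["plan"]}

```bash
ls; mkdir -p pics; cat > h.py <<'E'
import numpy as np,cv2
from scipy.spatial.transform import Rotation as R
from cell import ctrl
def cam_T(d,s=None):
    T=np.eye(4)
    if 'hand_eye' in d:
        T[:3,:3]=R.from_euler('xyz',s['tool_rot']).as_matrix();T[:3,3]=s['eef_pos'];return T@np.array(d['hand_eye'])
    o=np.array(d['orientation'])
    T[:3,:3]=o if o.shape==(3,3) else R.from_euler('xyz',o).as_matrix()
    T[:3,3]=d['position'];return T
def cloud(d,s=None):
    T=cam_T(d,s);z=d['depth'];v,u=np.indices(z.shape)
    P=np.stack([(u-d['cx'])/d['fx']*z,(v-d['cy'])/d['fy']*z,z],-1)
    return P@T[:3,:3].T+T[:3,3]
E
python3 - <<'E'
from h import *
print(ctrl.read_state())
ims=[]
for n in ('top','side'):
    d=ctrl.get_image(n);print(n,d['position'],d['orientation'],d['fx'])
    ims.append(d['img']);P=cloud(d)
    for t in ('fixture','holder','clamp_handle','stop','spare_holder','ring_gauge','bottle','jar','pen_pot','driver'):
        for r in ctrl.trace(d,t)[:3]:
            m=r['pixels']&(d['depth']>0);q=P[m]
            print(t,round(r['score'],2),np.round(r['extent']),m.sum(),np.median(q,0).round() if len(q) else '',np.percentile(q,98,axis=0).round() if len(q) else '')
    cv2.imwrite(f'pics/{n}.png',d['img'][...,::-1])
E
```

```text
pics
{'clock': 0.0, 'qpos': array([-1.39082524,  0.62934203,  0.0384777 ,  1.51838036, -0.026986  ,
        0.99633817, -0.01999923]), 'qd': array([ 3.38908610e-04,  5.61096129e-04,  1.37841940e-03,  5.65659800e-04,
        1.08361025e-03, -3.08127071e-04, -9.24371655e-05]), 'tau': array([-1.59402844e-04, -5.63401330e+01,  1.22625522e+00, -1.93434638e+01,
        1.09899830e-02,  1.08120116e-02, -3.22225937e-06]), 'eef_pos': array([157.98765712, 629.84247714, 230.38848565]), 'tool_rot': array([-3.13964455e+00,  5.88377681e-05,  2.89580083e+00]), 'force': array([ 0.08987537, -0.31456575,  0.10603727]), 'torque': array([0.01597163, 0.03125913, 0.00539293]), 'gripper_force': 0.0, 'width': 85.42479826213085}
top [ 350.31463788   10.50025522 1498.20451563] [-2.98237072  0.00867863 -1.55600206] 442.7256555870552
fixture 0.62 [273. 199. 111.  82.] 4370 [545. -33.  20.] [671. 121.  86.]
fixture 0.28 [264. 200.   2.  11.] 71 [529.  -1. 147.] [543.  10. 184.]
holder 0.75 [373. 142.  21.  32.] 315 [ 752. -378.   19.] [ 794. -349.   39.]
holder 0.69 [292. 190.  28.  20.] 319 [ 582. -109.   37.] 
[... 1007 characters left out ...]
.] [362. 166.  37.]
holder 0.93 [419. 274.  22.  35.] 605 [ 744. -385.   17.] [ 789. -352.   34.]
holder 0.64 [231. 332.  46.  36.] 1007 [ 323. -219.   18.] [ 355. -174.   37.]
stop 0.57 [263. 229. 153. 108.] 5684 [532. -51.  18.] [668. 112. 142.]
spare_holder 0.53 [279. 181.  22.  19.] 273 [775. 116.  17.] [808. 167.  36.]
ring_gauge 0.48 [293. 259.   9.   7.] 96 [ 546. -164.   28.] [ 557. -153.   32.]
jar 0.69 [263. 230. 153. 105.] 5617 [531. -52.  18.] [669. 112. 138.]
jar 0.67 [393. 298.  36.  42.] 1029 [ 608. -394.   51.] [ 645. -366.   71.]
pen_pot 0.66 [145. 165.  29.  35.] 701 [460. 382.  67.] [497. 436.  95.]
driver 0.56 [353. 222.  52.  28.] 370 [ 792. -197.   17.] [835. -99.  26.]
```

```bash
python3 - <<'E'
import cv2
a=cv2.imread('pics/top.png')[110:260,190:400];b=cv2.imread('pics/side.png')[150:310,170:380]
cv2.imwrite('pics/v1.png',cv2.resize(a,None,fx=3.8,fy=3.8,interpolation=2))
cv2.imwrite('pics/v2.png',cv2.resize(b,None,fx=3.7,fy=3.7,interpolation=2))
E
```

```text
(no output)
```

View pics/v1.png

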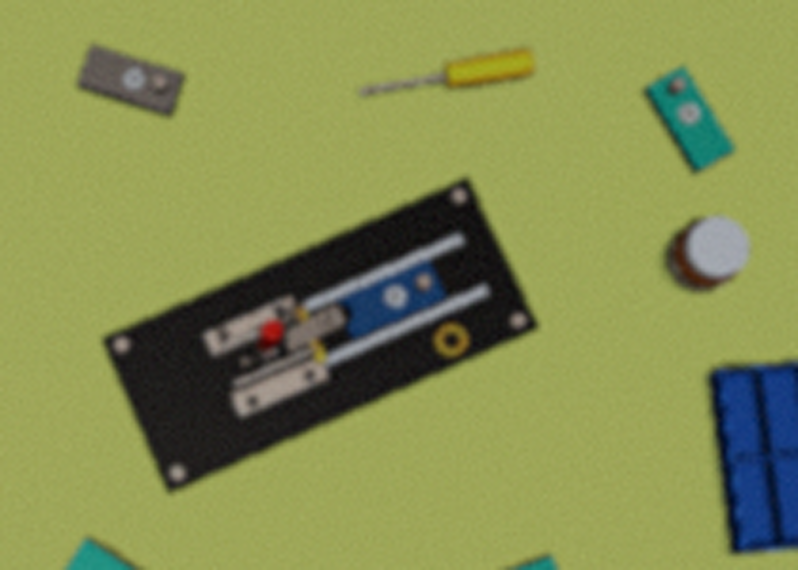

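View pics/v2.png

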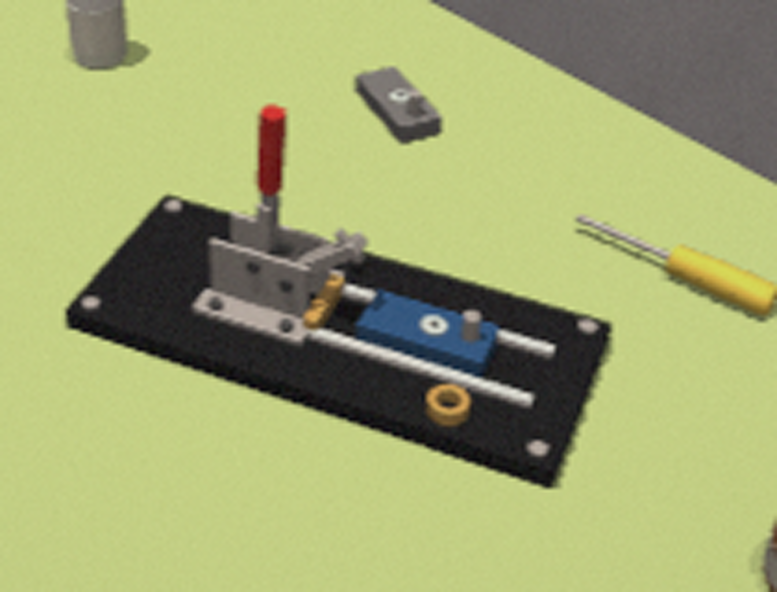

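View pics/side.png

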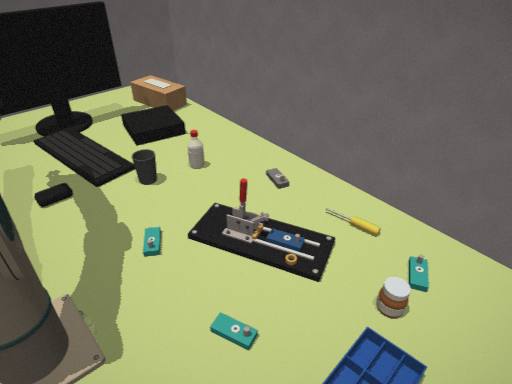

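The blue holder lies in the channel at top (292,190) and side (287,240). Possible mix-ups are the turquoise ones at side (152,240), (234,330) and (419,272), and the grey spare at side (278,178). I choose the blue one between the rails. The enlarged crop confirms it, with its knob to the rear.

```bash
cat >> h.py <<'E'
def proj(d,uv,z,s=None):
    T=cam_T(d,s);uv=np.asarray(uv,float)
    r=np.stack([(uv[:,0]-d['cx'])/d['fx'],(uv[:,1]-d['cy'])/d['fy'],np.ones(len(uv))],-1)@T[:3,:3].T
    return T[:3,3]+r*((z-T[2,3])/r[:,2])[:,None]
E
python3 - <<'E'
from h import *
for n in ('top','side'):
    d=ctrl.get_image(n);P=cloud(d);im=d['img'].astype(int)
    f=[r for r in ctrl.trace(d,'fixture')][0]['pixels']
    m=cv2.dilate(f.astype(np.uint8),np.ones((5,5)))>0
    hi=P[...,2]<24
    k=m&hi&(im.max(-1)<75)
    v,u=np.nonzero(k);q=proj(d,np.c_[u,v],18)
    c,sz,a=cv2.minAreaRect(q[:,:2].astype(np.float32)); box=cv2.boxPoints((c,sz,a))
    # x axis: long side direction with +y world
    e=[box[1]-box[0],box[2]-box[1]];l=max(e,key=np.linalg.norm);l=l/np.linalg.norm(l);l*=np.sign(l[1])
    yw=np.arctan2(l[1],l[0]);o=np.array(c)+10*l
    print(n,'origin',o,'yaw',yw,np.degrees(yw),'size',sz,len(q))
    M=np.array([[np.cos(yw),np.sin(yw)],[-np.sin(yw),np.cos(yw)]])
    F=(P[...,:2]-o)@M.T
    near=(np.abs(F[...,0])<200)&(np.abs(F[...,1])<90)
    b=near&(im[...,2]>im[...,0]+40)&(im[...,2]>im[...,1]+15)
    v,u=np.nonzero(b);q=(proj(d,np.c_[u,v],36)[:,:2]-o)@M.T
    print('blue',b.sum(),np.percentile(q,[2,50,98],axis=0).round(1), np.median(P[b][:,2]))
    r=near&(im[...,0]>120)&(im[...,1]<60)
    print('red',r.sum(),np.percentile(np.c_[F[r],P[r][:,2]],[2,50,98],axis=0).round(1))
    g=near&(im.min(-1)>130)&(P[...,2]<30)
    print('rail',np.percentile(F[g][:,1],[2,25,50,75,98]).round(1))
E
```

```text
top origin [548.71724701 -37.1264019 ] yaw 2.0038705 114.81332 size (146.56759643554688, 356.5061950683594) 2903
blue 230 [[-120.6  -17.9]
 [ -71.1    2.1]
 [ -37.2   17.9]] 37.04419166163416
red 17 [[ 32.4  -5.1 176.2]
 [ 38.7   0.3 181.3]
 [ 45.1   4.8 184.2]]
rail [-35.  -26.4  23.3  26.8  36. ]
side origin [541.77395248 -43.99476814] yaw 2.0049934 114.877655 size (160.4560089111328, 358.52325439453125) 3835
blue 349 [[-119.4  -26.7]
 [ -69.4   -1.9]
 [ -33.    17.6]] 35.366921609460974
red 21 [[ 32.1  -8.8 154.7]
 [ 40.7  -4.5 178.5]
 [ 48.1   0.5 180.6]]
rail [-73.6  17.8  71.1  80.4  89.4]
```

The fixture is at about (549, -37) with yaw 2.004, and the holder's rear sits at fixture x ≈ -121, about 26 mm short of home. I'll turn the tool so its x axis lies along the fixture's x, and travel.

Emit:
{"name": "jog_arm", "arguments": {
  "plan": [
    {"tx": -0.95,"ty": -1,"wz": 0.568,"claw": 1},
    {"tx": -0.95,"ty": -1,"wz": 0.568,"claw": 1},
    {"tx": -0.95,"ty": -1,"wz": 0.568,"claw": 1},
    {"tx": -0.95,"ty": -1,"wz": 0.568,"claw": 1},
    {"tx": -0.95,"ty": -1,"wz": 0.568,"claw": 1},
    {"tx": -0.95,"ty": -1,"wz": 0.568,"claw": 1},
    {"tx": -0.95,"ty": -1,"wz": 0.568,"claw": 1},
    {"tx": -0.95,"ty": -1,"wz": 0.568,"claw": 1},
    {"tx": -0.95,"ty": -1,"wz": 0.568,"claw": 1},
    {"tx": -0.95,"ty": -1,"wz": 0.568,"claw": 1}
  ]
}}

```text
invalid input at $.plan[0]: expected keys tx, ty, tz, wx, wy, wz, claw
```

Emit:
{"name": "jog_arm", "arguments": {
  "plan": [
    {"tx": -0.95,"ty": -1,"tz": 0,"wx": 0,"wy": 0,"wz": 0.568,"claw": 1},
    {"tx": -0.95,"ty": -1,"tz": 0,"wx": 0,"wy": 0,"wz": 0.568,"claw": 1},
    {"tx": -0.95,"ty": -1,"tz": 0,"wx": 0,"wy": 0,"wz": 0.568,"claw": 1},
    {"tx": -0.95,"ty": -1,"tz": 0,"wx": 0,"wy": 0,"wz": 0.568,"claw": 1},
    {"tx": -0.95,"ty": -1,"tz": 0,"wx": 0,"wy": 0,"wz": 0.568,"claw": 1},
    {"tx": -0.95,"ty": -1,"tz": 0,"wx": 0,"wy": 0,"wz": 0.568,"claw": 1},
    {"tx": -0.95,"ty": -1,"tz": 0,"wx": 0,"wy": 0,"wz": 0.568,"claw": 1},
    {"tx": -0.95,"ty": -1,"tz": 0,"wx": 0,"wy": 0,"wz": 0.568,"claw": 1},
    {"tx": -0.95,"ty": -1,"tz": 0,"wx": 0,"wy": 0,"wz": 0.568,"claw": 1},
    {"tx": -0.95,"ty": -1,"tz": 0,"wx": 0,"wy": 0,"wz": 0.568,"claw": 1}
  ]
}}

```text
clock: 2.3
eef_pos: [363.1, 267.7, 231.7]
tool_rot: [3.141, 0.0, 1.998]
force: [-0.1, 1.4, 0.1]
width: 0.0
gripper_force: 0.0
```

Emit:
{"name": "jog_arm", "arguments": {
  "plan": [
    {"tx": -1,"ty": 0.14,"tz": -0.05,"wx": 0,"wy": 0,"wz": 0,"claw": 1},
    {"tx": -1,"ty": 0.14,"tz": -0.05,"wx": 0,"wy": 0,"wz": 0,"claw": 1},
    {"tx": -1,"ty": 0.14,"tz": -0.05,"wx": 0,"wy": 0,"wz": 0,"claw": 1},
    {"tx": -1,"ty": 0.14,"tz": -0.05,"wx": 0,"wy": 0,"wz": 0,"claw": 1},
    {"tx": -1,"ty": 0.14,"tz": -0.05,"wx": 0,"wy": 0,"wz": 0,"claw": 1},
    {"tx": -1,"ty": 0.14,"tz": -0.05,"wx": 0,"wy": 0,"wz": 0,"claw": 1}
  ]
}}

```text
clock: 2.9
eef_pos: [524.9, 18.7, 246.3]
tool_rot: [3.141, -0.001, 2.007]
force: [1.1, 0.8, 0.0]
width: 0.3
gripper_force: 0.0
```

Emit:
{"name": "jog_arm", "arguments": {
  "plan": [
    {"tx": -0.63,"ty": 0,"tz": 0,"wx": 0,"wy": 0,"wz": 0,"claw": 1},
    {"tx": -0.63,"ty": 0,"tz": 0,"wx": 0,"wy": 0,"wz": 0,"claw": 1},
    {"tx": -0.63,"ty": 0,"tz": 0,"wx": 0,"wy": 0,"wz": 0,"claw": 1},
    {"tx": -0.63,"ty": 0,"tz": 0,"wx": 0,"wy": 0,"wz": 0,"claw": 1},
    {"tx": -0.63,"ty": 0,"tz": 0,"wx": 0,"wy": 0,"wz": 0,"claw": 1},
    {"tx": -0.63,"ty": 0,"tz": 0,"wx": 0,"wy": 0,"wz": 0,"claw": 1},
    {"tx": -0.63,"ty": 0,"tz": 0,"wx": 0,"wy": 0,"wz": 0,"claw": 1}
  ]
}}

```text
clock: 3.6
eef_pos: [603.2, -150.4, 245.7]
tool_rot: [3.141, -0.002, 2.007]
force: [0.2, 0.4, -0.7]
width: -0.1
gripper_force: 0.0
```

```bash
python3 - <<'E'
from h import *
s=ctrl.read_state();d=ctrl.get_image('wrist');print(s['eef_pos'],s['tool_rot'],s['clock'])
P=cloud(d,s);im=d['img'].astype(int)
yw=2.0039;o=np.array([548.7,-37.1]);M=np.array([[np.cos(yw),np.sin(yw)],[-np.sin(yw),np.cos(yw)]])
F=(P[...,:2]-o)@M.T
print('tcp F',M@(s['eef_pos'][:2]-o))
near=(F[...,0]>-185)&(F[...,0]<160)&(np.abs(F[...,1])<70)&(d['depth']>0)
b=near&(im[...,2]>im[...,0]+40)&(im[...,2]>im[...,1]+15)&(P[...,2]>32)&(P[...,2]<42)
print(b.sum(),np.median(P[b][:,2]));q=F[b]
print(np.percentile(q,[1,50,99],axis=0).round(1),cv2.minAreaRect(q.astype(np.float32)))
for sg in (-1,1):
  g=near&(im.min(-1)>120)&(P[...,2]<30)&(P[...,2]>17)&(F[...,1]*sg>12)&(F[...,1]*sg<45)&(F[...,0]<-10)
  q=F[g];print('rail',sg,g.sum(),np.polyfit(q[:,0],q[:,1],1) if g.sum()>50 else '',np.percentile(q,[2,50,98],axis=0).round(1))
cv2.imwrite('pics/w1.png',d['img'][...,::-1])
E
```

```text
[ 603.20638979 -150.35409862  245.71483644] [ 3.14138018e+00 -2.14987030e-03  2.00683040e+00] 3.6
tcp F [-125.67285195   -1.942077  ]
1522 36.39069195831078
[[-120.9  -19.4]
 [ -64.    -0.6]
 [ -34.8   18.5]] ((-77.44290161132812, -0.35782623291015625), (38.3871955871582, 87.64326477050781), 89.40995025634766)
rail -1 723 [-5.09263289e-04 -2.55059882e+01] [[-155.2  -30.1]
 [ -75.7  -25.4]
 [ -12.7  -21.2]]
rail 1 672 [1.23639220e-03 2.57090859e+01] [[-156.    21.8]
 [ -78.4   25.6]
 [ -12.5   29.5]]
```

View pics/w1.png

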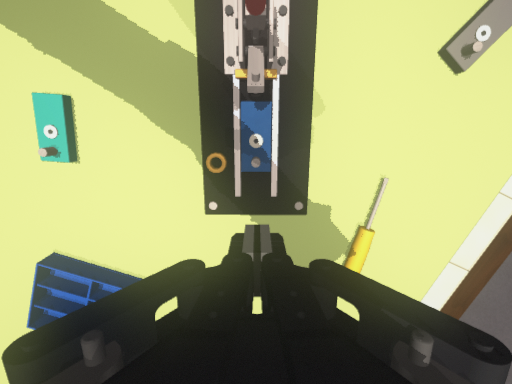

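The wrist view shows the blue holder (256,135) between the rails, with its knob at the rear (256,163) and the ring at (216,162). The rails are centred and the fixture pose is confirmed. I'll descend behind the holder.

Emit:
{"name": "jog_arm", "arguments": {
  "plan": [
    {"tx": -0.08,"ty": -0.0065,"tz": 0.3,"wx": 0,"wy": 0,"wz": 0,"claw": 1},
    {"tx": -0.08,"ty": -0.0065,"tz": 0.3,"wx": 0,"wy": 0,"wz": 0,"claw": 1},
    {"tx": -0.08,"ty": -0.0065,"tz": 0.45,"wx": 0,"wy": 0,"wz": 0,"claw": 1},
    {"tx": -0.08,"ty": -0.0065,"tz": 0.58,"wx": 0,"wy": 0,"wz": 0,"claw": 1},
    {"tx": -0.08,"ty": -0.0065,"tz": 0.66,"wx": 0,"wy": 0,"wz": 0,"claw": 1},
    {"tx": -0.08,"ty": -0.0065,"tz": 0.7,"wx": 0,"wy": 0,"wz": 0,"claw": 1},
    {"tx": -0.08,"ty": -0.0065,"tz": 0.73,"wx": 0,"wy": 0,"wz": 0,"claw": 1},
    {"tx": -0.08,"ty": -0.0065,"tz": 0.73,"wx": 0,"wy": 0,"wz": 0,"claw": 1},
    {"tx": -0.08,"ty": -0.0065,"tz": 0.73,"wx": 0,"wy": 0,"wz": 0,"claw": 1}
  ]
}}

```text
clock: 4.55
eef_pos: [612.3, -176.0, 28.4]
tool_rot: [3.14, 0.001, 2.004]
force: [0.0, -0.5, -0.5]
width: 0.2
gripper_force: 0.0
```

```bash
cat >> h.py <<'E'
yw=2.0039;o=np.array([548.7,-37.1]);M=np.array([[np.cos(yw),np.sin(yw)],[-np.sin(yw),np.cos(yw)]])
def st():
    s=ctrl.read_state();print('t',s['clock'],'tcpF',(M@(s['eef_pos'][:2]-o)).round(1),s['eef_pos'][2].round(1),'forceF',(M@s['force'][:2]).round(1),s['force'][2].round(1),'rot',s['tool_rot'].round(4))
E
python3 -c "
from h import *
st()"
```

```text
t 4.55 tcpF [-152.7    0.6] 28.4 forceF [-0.4  0.2] -0.5 rot [3.1399e+00 1.3000e-03 2.0040e+00]
```

Emit:
{"name": "jog_arm", "arguments": {
  "plan": [
    {"tx": 0.03,"ty": 0,"tz": 0,"wx": 0,"wy": 0,"wz": 0,"claw": 1},
    {"tx": 0.05,"ty": 0,"tz": 0,"wx": 0,"wy": 0,"wz": 0,"claw": 1},
    {"tx": 0.065,"ty": 0,"tz": 0,"wx": 0,"wy": 0,"wz": 0,"claw": 1},
    {"tx": 0.08,"ty": 0,"tz": 0,"wx": 0,"wy": 0,"wz": 0,"claw": 1},
    {"tx": 0.095,"ty": 0,"tz": 0,"wx": 0,"wy": 0,"wz": 0,"claw": 1},
    {"tx": 0.11,"ty": 0,"tz": 0,"wx": 0,"wy": 0,"wz": 0,"claw": 1},
    {"tx": 0.12,"ty": 0,"tz": 0,"wx": 0,"wy": 0,"wz": 0,"claw": 1},
    {"tx": 0.13,"ty": 0,"tz": 0,"wx": 0,"wy": 0,"wz": 0,"claw": 1},
    {"tx": 0.13,"ty": 0,"tz": 0,"wx": 0,"wy": 0,"wz": 0,"claw": 1}
  ]
}}

```text
clock: 5.45
eef_pos: [594.6, -139.9, 27.0]
tool_rot: [-3.141, -0.001, 2.004]
force: [1.1, -0.6, 1.2]
width: -0.0
gripper_force: 0.4
```

```bash
python3 -c "
from h import *
st()"
```

```text
t 5.45 tcpF [-112.5    1.5] 27.0 forceF [-1.  -0.7] 1.2 rot [-3.1412e+00 -9.0000e-04  2.0041e+00]
```

Sliding with about 1 N. I'll continue slowly until the force rises at the stop.

Emit:
{"name": "jog_arm", "arguments": {
  "plan": [
    {"tx": 0.005,"ty": 0,"tz": 0,"wx": 0,"wy": 0,"wz": 0,"claw": 1},
    {"tx": 0.01,"ty": 0,"tz": 0,"wx": 0,"wy": 0,"wz": 0,"claw": 1},
    {"tx": 0.015,"ty": 0,"tz": 0,"wx": 0,"wy": 0,"wz": 0,"claw": 1},
    {"tx": 0.018,"ty": 0,"tz": 0,"wx": 0,"wy": 0,"wz": 0,"claw": 1},
    {"tx": 0.02,"ty": 0,"tz": 0,"wx": 0,"wy": 0,"wz": 0,"claw": 1},
    {"tx": 0.02,"ty": 0,"tz": 0,"wx": 0,"wy": 0,"wz": 0,"claw": 1}
  ]
}}

```text
clock: 6.05
eef_pos: [592.1, -134.8, 27.0]
tool_rot: [-3.141, -0.001, 2.004]
force: [-0.2, -0.4, 1.1]
width: -0.3
gripper_force: 0.3
```

```bash
python3 -c "
from h import *
st()"
```

```text
t 6.05 tcpF [-106.9    1.6] 27.0 forceF [-0.3  0.4] 1.1 rot [-3.1412e+00 -7.0000e-04  2.0037e+00]
```

Emit:
{"name": "jog_arm", "arguments": {
  "plan": [
    {"tx": 0.004,"ty": 0,"tz": 0,"wx": 0,"wy": 0,"wz": 0,"claw": 1},
    {"tx": 0.007,"ty": 0,"tz": 0,"wx": 0,"wy": 0,"wz": 0,"claw": 1},
    {"tx": 0.01,"ty": 0,"tz": 0,"wx": 0,"wy": 0,"wz": 0,"claw": 1},
    {"tx": 0.01,"ty": 0,"tz": 0,"wx": 0,"wy": 0,"wz": 0,"claw": 1}
  ]
}}

```text
clock: 6.45
eef_pos: [592.0, -134.0, 27.5]
tool_rot: [3.141, 0.003, 2.003]
force: [3.1, -4.2, -0.4]
width: 0.1
gripper_force: 2.6
```

```bash
python3 -c "
from h import *
st()"
```

```text
t 6.45 tcpF [-106.2    1.3] 27.5 forceF [-5.1 -1. ] -0.4 rot [3.1405e+00 3.0000e-03 2.0027e+00]
```

Emit:
{"name": "jog_arm", "arguments": {
  "plan": [
    {"tx": 0.006,"ty": 0,"tz": 0,"wx": 0,"wy": 0,"wz": 0,"claw": 1},
    {"tx": 0.006,"ty": 0,"tz": 0,"wx": 0,"wy": 0,"wz": 0,"claw": 1},
    {"tx": 0.006,"ty": 0,"tz": 0,"wx": 0,"wy": 0,"wz": 0,"claw": 1}
  ]
}}

```text
clock: 6.75
eef_pos: [592.0, -133.9, 27.8]
tool_rot: [3.14, 0.006, 2.002]
force: [3.0, -7.4, -0.2]
width: -0.2
gripper_force: 3.8
```

```bash
python3 -c "
from h import *
st()"
```

```text
t 6.75 tcpF [-106.1    1.3] 27.8 forceF [-7.9  0.4] -0.2 rot [3.1397 0.0056 2.0019]
```

The force rose from 1 to 8 N with no further motion at TCP -106, exactly where the geometry puts home. I'll back off, go up and verify.

Emit:
{"name": "jog_arm", "arguments": {
  "plan": [
    {"tx": -0.05,"ty": 0,"tz": 0,"wx": 0,"wy": 0,"wz": 0,"claw": 1},
    {"tx": -0.15,"ty": 0,"tz": 0,"wx": 0,"wy": 0,"wz": 0,"claw": 1},
    {"tx": -0.15,"ty": 0,"tz": -0.1,"wx": 0,"wy": 0,"wz": 0,"claw": 1},
    {"tx": -0.15,"ty": 0,"tz": -0.43,"wx": 0,"wy": 0,"wz": 0,"claw": 1},
    {"tx": -0.15,"ty": 0,"tz": -0.43,"wx": 0,"wy": 0,"wz": 0,"claw": 1},
    {"tx": -0.15,"ty": 0,"tz": -0.43,"wx": 0,"wy": 0,"wz": 0,"claw": 1},
    {"tx": -0.15,"ty": 0,"tz": -0.43,"wx": 0,"wy": 0,"wz": 0,"claw": 1}
  ]
}}

```text
clock: 7.45
eef_pos: [609.5, -171.2, 157.3]
tool_rot: [3.14, -0.0, 2.004]
force: [-0.4, 0.9, -0.9]
width: 0.2
gripper_force: 0.0
```

```bash
python3 - <<'E'
from h import *
st()
s=ctrl.read_state();d=ctrl.get_image('wrist');P=cloud(d,s);im=d['img'].astype(int)
F=(P[...,:2]-o)@M.T
near=(F[...,0]>-185)&(F[...,0]<160)&(np.abs(F[...,1])<70)&(d['depth']>0)
b=near&(im[...,2]>im[...,0]+40)&(im[...,2]>im[...,1]+15)&(P[...,2]>32)&(P[...,2]<42)
print('blue',b.sum(),np.percentile(F[b],[1,50,99],axis=0).round(1))
br=near&(im[...,0]>im[...,2]+60)&(P[...,2]>26)&(P[...,2]<38)&(np.abs(F[...,1])<20)
print('brass',br.sum(),np.percentile(np.c_[F[br],P[br][:,2]],[2,50,98],axis=0).round(1) if br.sum() else '')
w=d['img'];e=ctrl.get_image('side');P=cloud(e);im=e['img'].astype(int);F=(P[...,:2]-o)@M.T
r=(im[...,0]>110)&(im[...,1]<70)&(np.abs(F[...,0]-60)<100)&(np.abs(F[...,1])<40)
q=np.c_[F[r],P[r][:,2]];print('red',r.sum(),np.percentile(q,[2,50,98],axis=0).round(1),np.polyfit(q[:,2],q[:,0],1))
a=cv2.resize(w,(512,384));c=cv2.resize(e['img'][150:310,170:380],(504,384))
cv2.imwrite('pics/v3.png',cv2.resize(np.hstack([a,c]),(800,302))[...,::-1])
E
```

```text
t 7.45 tcpF [-147.2    1. ] 157.3 forceF [ 1. -0.] -0.9 rot [ 3.1401e+00 -5.0000e-04  2.0040e+00]
blue 2847 [[-93.5 -18.9]
 [-53.6   1. ]
 [ -8.2  18.9]]
brass 212 [[ -4.7 -19.5  31. ]
 [ -0.5  11.7  32.5]
 [  3.7  19.7  33.9]]
red 103 [[2.880e+01 1.000e-01 1.211e+02]
 [3.750e+01 7.500e+00 1.581e+02]
 [4.440e+01 1.010e+01 1.805e+02]] [-0.09905507 53.01181478]
```

View pics/v3.png

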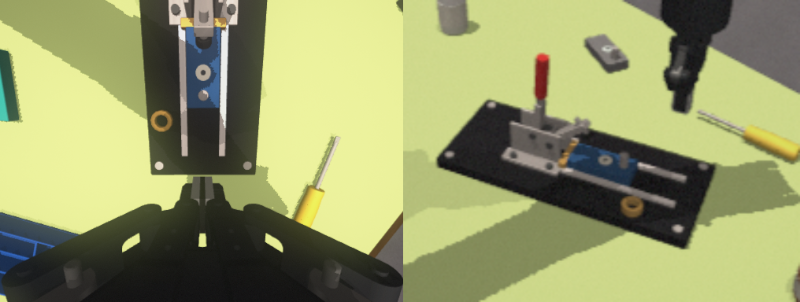

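The holder is against the brass stop: blue spans x -93.5 to -8, brass begins at about -5, and the wrist view shows it touching. The handle is open at angle ≈ -0.1. Next I move in behind the handle.

Emit:
{"name": "jog_arm", "arguments": {
  "plan": [
    {"tx": 0.16,"ty": 0.003,"tz": 0,"wx": 0,"wy": 0,"wz": 0,"claw": 1},
    {"tx": 0.32,"ty": 0.003,"tz": 0,"wx": 0,"wy": 0,"wz": 0,"claw": 1},
    {"tx": 0.44,"ty": 0.003,"tz": 0,"wx": 0,"wy": 0,"wz": 0,"claw": 1},
    {"tx": 0.5,"ty": 0.003,"tz": 0,"wx": 0,"wy": 0,"wz": 0,"claw": 1},
    {"tx": 0.5,"ty": 0.003,"tz": 0,"wx": 0,"wy": 0,"wz": 0,"claw": 1},
    {"tx": 0.5,"ty": 0.003,"tz": 0,"wx": 0,"wy": 0,"wz": 0,"claw": 1}
  ]
}}

```text
clock: 8.15
eef_pos: [546.8, -35.5, 155.2]
tool_rot: [-3.14, -0.0, 2.004]
force: [0.4, -0.1, -0.2]
width: -0.4
gripper_force: 0.0
```

```bash
python3 - <<'E'
from h import *
st()
s=ctrl.read_state();x0=(M@(s['eef_pos'][:2]-o))[0];z0=s['eef_pos'][2]
for th in np.arange(0,1.46,.1):
    r=97;x=45+r*np.sin(th)-9*np.cos(th)-11;z=60+r*np.cos(th)+9*np.sin(th)
    print(round(th,2),round(x,1),round(z,1),'tx %.3f tz %.3f'%((x-x0)/300,-(z-z0)/300))
E
```

```text
t 8.15 tcpF [2.2 1. ] 155.2 forceF [-0.2 -0.4] -0.2 rot [-3.1397e+00 -1.0000e-04  2.0039e+00]
0.0 25.0 157.0 tx 0.076 tz -0.006
0.1 34.7 157.4 tx 0.108 tz -0.007
0.2 44.5 156.9 tx 0.141 tz -0.006
0.3 54.1 155.3 tx 0.173 tz -0.000
0.4 63.5 152.8 tx 0.204 tz 0.008
0.5 72.6 149.4 tx 0.235 tz 0.019
0.6 81.3 145.1 tx 0.264 tz 0.033
0.7 89.6 140.0 tx 0.291 tz 0.051
0.8 97.3 134.0 tx 0.317 tz 0.070
0.9 104.4 127.3 tx 0.341 tz 0.093
1.0 110.8 120.0 tx 0.362 tz 0.117
1.1 116.4 112.0 tx 0.380 tz 0.144
1.2 121.1 103.5 tx 0.396 tz 0.172
1.3 125.1 94.6 tx 0.409 tz 0.202
1.4 128.1 85.4 tx 0.419 tz 0.233
```

Emit:
{"name": "jog_arm", "arguments": {
  "plan": [
    {"tx": 0.05,"ty": 0.003,"tz": 0,"wx": 0,"wy": 0,"wz": 0,"claw": 1},
    {"tx": 0.08,"ty": 0.003,"tz": 0,"wx": 0,"wy": 0,"wz": 0,"claw": 1},
    {"tx": 0.11,"ty": 0.003,"tz": 0,"wx": 0,"wy": 0,"wz": 0,"claw": 1},
    {"tx": 0.14,"ty": 0.003,"tz": 0,"wx": 0,"wy": 0,"wz": 0,"claw": 1},
    {"tx": 0.175,"ty": 0.003,"tz": 0,"wx": 0,"wy": 0,"wz": 0,"claw": 1},
    {"tx": 0.205,"ty": 0.003,"tz": 0.008,"wx": 0,"wy": 0,"wz": 0,"claw": 1},
    {"tx": 0.235,"ty": 0.003,"tz": 0.019,"wx": 0,"wy": 0,"wz": 0,"claw": 1},
    {"tx": 0.264,"ty": 0.003,"tz": 0.033,"wx": 0,"wy": 0,"wz": 0,"claw": 1},
    {"tx": 0.291,"ty": 0.003,"tz": 0.051,"wx": 0,"wy": 0,"wz": 0,"claw": 1},
    {"tx": 0.317,"ty": 0.003,"tz": 0.07,"wx": 0,"wy": 0,"wz": 0,"claw": 1}
  ]
}}

```text
clock: 9.15
eef_pos: [508.4, 51.4, 136.0]
tool_rot: [3.14, 0.001, 2.003]
force: [-0.3, -4.4, 8.3]
width: -0.1
gripper_force: 4.1
```

```bash
python3 - <<'E'
from h import *
st()
e=ctrl.get_image('side')
cv2.imwrite('pics/v4.png',cv2.resize(e['img'][130:290,170:350],None,fx=3.3,fy=3.3,interpolation=2)[...,::-1])
E
```

```text
t 9.15 tcpF [97.2 -0.5] 136.0 forceF [-3.8  2.1] 8.3 rot [3.1402e+00 1.2000e-03 2.0029e+00]
```

View pics/v4.png

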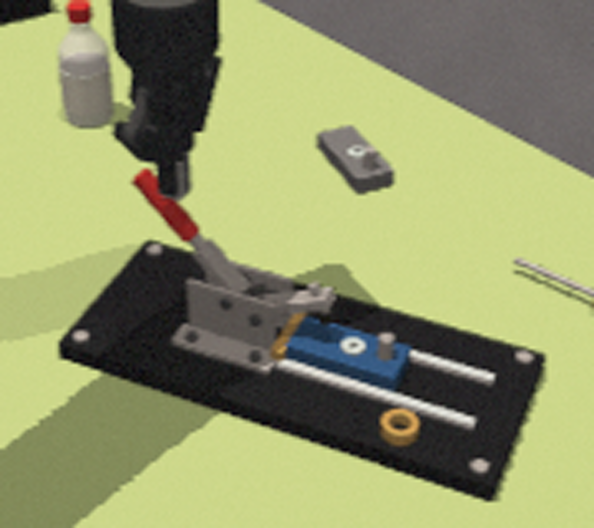

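The handle is about 0.8 rad over, with the fingers on the grip at (175,195) in the crop and the holder still home. I continue past the dead point.

Emit:
{"name": "jog_arm", "arguments": {
  "plan": [
    {"tx": 0.024,"ty": 0,"tz": 0.023,"wx": 0,"wy": 0,"wz": 0,"claw": 1},
    {"tx": 0.045,"ty": 0,"tz": 0.047,"wx": 0,"wy": 0,"wz": 0,"claw": 1},
    {"tx": 0.063,"ty": 0,"tz": 0.074,"wx": 0,"wy": 0,"wz": 0,"claw": 1},
    {"tx": 0.079,"ty": 0,"tz": 0.102,"wx": 0,"wy": 0,"wz": 0,"claw": 1},
    {"tx": 0.092,"ty": 0,"tz": 0.132,"wx": 0,"wy": 0,"wz": 0,"claw": 1},
    {"tx": 0.102,"ty": 0,"tz": 0.163,"wx": 0,"wy": 0,"wz": 0,"claw": 1},
    {"tx": 0.103,"ty": 0,"tz": 0.17,"wx": 0,"wy": 0,"wz": 0,"claw": 1},
    {"tx": 0.103,"ty": 0,"tz": 0.17,"wx": 0,"wy": 0,"wz": 0,"claw": 1},
    {"tx": 0.103,"ty": 0,"tz": 0.17,"wx": 0,"wy": 0,"wz": 0,"claw": 1}
  ]
}}

```text
clock: 10.1
eef_pos: [495.4, 79.4, 84.2]
tool_rot: [3.141, 0.0, 2.003]
force: [0.4, -0.8, 0.3]
width: 0.1
gripper_force: 0.0
```

```bash
python3 - <<'E'
from h import *
st()
e=ctrl.get_image('side')
cv2.imwrite('pics/v5.png',cv2.resize(e['img'][130:290,170:350],None,fx=3.3,fy=3.3,interpolation=2)[...,::-1])
E
```

```text
t 10.1 tcpF [128.1  -0.5] 84.2 forceF [-0.9 -0. ] 0.3 rot [3.1415e+00 2.0000e-04 2.0030e+00]
```

View pics/v5.png

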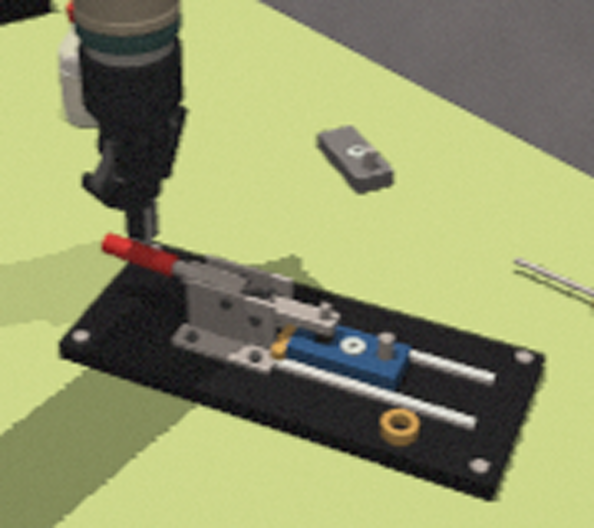

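The force has dropped to zero. The handle lies level at (135,252) in the crop and the pad is down on the holder, so it has locked. I'll retract upward and check.

Emit:
{"name": "jog_arm", "arguments": {
  "plan": [
    {"tx": 0,"ty": 0,"tz": -0.1,"wx": 0,"wy": 0,"wz": 0,"claw": 1},
    {"tx": 0,"ty": 0,"tz": -0.35,"wx": 0,"wy": 0,"wz": 0,"claw": 1},
    {"tx": 0,"ty": 0,"tz": -0.45,"wx": 0,"wy": 0,"wz": 0,"claw": 1},
    {"tx": 0,"ty": 0,"tz": -0.45,"wx": 0,"wy": 0,"wz": 0,"claw": 1},
    {"tx": 0,"ty": 0,"tz": -0.45,"wx": 0,"wy": 0,"wz": 0,"claw": 1},
    {"tx": 0,"ty": 0,"tz": -0.45,"wx": 0,"wy": 0,"wz": 0,"claw": 1}
  ]
}}

```text
clock: 10.75
eef_pos: [494.4, 79.7, 218.5]
tool_rot: [-3.14, -0.001, 2.004]
force: [-0.2, -0.6, 0.4]
width: -0.2
gripper_force: 0.0
```

```bash
python3 - <<'E'
from h import *
st()
e=ctrl.get_image('side');P=cloud(e);im=e['img'].astype(int);F=(P[...,:2]-o)@M.T
r=(im[...,0]>110)&(im[...,1]<70)&(np.abs(F[...,0]-100)<90)&(np.abs(F[...,1])<40)&(P[...,2]>30)
q=np.c_[F[r],P[r][:,2]];print(r.sum(),np.percentile(q,[2,50,98],axis=0).round(1),'slope',np.polyfit(q[:,0],q[:,2],1))
b=(im[...,2]>im[...,0]+40)&(im[...,2]>im[...,1]+15)&(P[...,2]>32)&(P[...,2]<42)&(np.abs(F[...,0]+60)<80)&(np.abs(F[...,1])<40)
print('blue',np.percentile(F[b],[1,50,99],axis=0).round(1))
E
```

```text
t 10.75 tcpF [128.8   0.3] 218.5 forceF [-0.5  0.4] 0.4 rot [-3.1404e+00 -6.0000e-04  2.0037e+00]
119 [[100.1  -1.7  62.5]
 [126.6   6.4  71.3]
 [158.3  10.6  75.9]] slope [2.49595005e-02 6.72890616e+01]
blue [[-95.9 -18.5]
 [-61.1  11.1]
 [ -9.6  21.6]]
```

The handle is level at z ≈ 68, which means locked, and the holder is home with the robot clear.

```bash
python3 -c "
from cell import ctrl
print(ctrl.finish_job())"
```

```text
the job is handed in; nothing more can be done
None
```

The blue holder is home against the brass stop, the red handle is snapped over into lock with the pad down on the holder, and the job was handed in at about 11 s of the 43 s; the verdict was not shown, and I did not measure the pad force or re-check the bystanders.

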